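# Bring the yellow reagent to the index arrow and set the carousel's brake

## Robot

A 7-joint arm with a two-finger parallel gripper is mounted at the origin on the work surface. World frame = base frame: x ahead of the robot, y to its left, z up, the work surface at z = 0. Lengths are in m, angles in rad, forces in N, time in s.
With the tool pointing down it reaches from about 0.4 to 0.85 m from the base axis. Payload 4.5 kg.
Tool frame: the origin (TCP) lies between the finger pads; the fingertips stand 19 mm ahead of it and the grasp point (between the pads) is the TCP; z points along the fingers, y is the direction in which the jaws open and shut (so a half turn about z gives the same grasp; the last joint's range is limited). The gripper opens to 88 mm and grips with 3 to 60 N. Pads are 18 mm wide; open, the fingers measure 123 mm over their backs; the gripper's body (75 mm by 187 mm) begins 45 mm behind the grasp point.
Start: joints at [1.252, 0.689, -0.195, 1.565, 0.157, 0.902, -0.215], TCP at [0.216, -0.587, 0.258] pointing down, gripper open.
Joint ranges: [-3.01, 3.01], [-0.46, 2.08], [-1.47, 1.51], [0.13, 2.56], [-1, 4.14], [0.04, 2.09], [-2.66, 2.66]. Speed limits (rad/s): [2.57, 2.57, 3.14, 3.14, 3.14, 3.14, 3.14].

## Interface

Orientations are given as a unit quaternion [x, y, z, w].
In Python, from plant import status, snapshot, finish_job, cut_out, tip_of gives the robot as it stands. The module is installed in compiled form; this text tells all that it offers.
- The arm moves only by the tool carry_out, never from a script. Its arguments are lists of equal length, an entry for each row: "linear": the shift along the world's x, y, z in m, a list of three; "roll": the turn about the world's z in rad. A call has 1 to 8 rows; each row is the pose to reach, as a shift and turn from the pose measured when the call began; what a row does not reach only later rows make up. A row lasts 1/12 s, in which the tool goes at most 41.7 mm and 7.16 degrees, less where a joint would pass 70% of its speed; a pose out of reach is approached as far as the arm can. A call with a gripper value outside its range is refused whole. "gripper" is the opening, from 0 (shut) to 1 (fully open), set as the call begins (left out, the last holds). The fingers move at their own pace and stop on an object; "grip_force" is the grip in N (left out, the last holds). Time passes only in rows, so rows that repeat a pose let the fingers close. It gives the time, the measured TCP pose, the force and the opening at its end, in the units of the state.
- status.get_state(): the state, without advancing time (a new reading comes with each control period).
- snapshot(name): name is "scene" or "top"; returns a dict with "img" (400x640x3 uint8, red, green, blue), "range_z" (400x640 float32, m along the optical axis (not along the pixel's ray), 0 where there is no reading), "fx", "fy", "cx", "cy" (pixels), "world_from_camera" (4x4, takes a point from camera to world coordinates). Camera axes: x right, y down, z forward; pixel columns grow to the right and rows downward; lengths in m; the calibration is good to about 2 mm. A picture is of the moment at which its call begins.
- finish_job(): hands the job in, once; it reports no verdict.
Trained networks look in a picture, given as the dict that the camera call returned (one of the last four; its "shot" number tells which), for a name from the list of things; names that differ only in an ending like _2 or _b are one class to them, and where a whole thing is asked for, a point or a joint stands for the part that bears it (a point fixed in the world has none). Each returns a list of dicts, best first, with "confidence" (0 to 1); they miss things now and then, are a little off and sometimes report something else, mostly with a low value. They report only what shows in the picture. A call takes as long as a camera call.
- cut_out(picture, query): "region" (400x640 bool, what is visible of it) and "pixel" ([column, row] in pixels, amid what is visible of it).
- tip_of(picture, query): "pixel" ([column, row] in pixels: a listed point, or the origin of a listed thing).
The state is a dict: "clock": time; "q": joint angles; "qd": joint speeds; "joint_torque": joint torques, N m; "tool_pos": TCP position; "eef_rot": TCP orientation; "contact_force": force on the tool from outside, world axes, zero at the start; "moment": the same for the moment, N m; "opening": opening from 0.0 (shut) to 1.0 (fully open).
Only numpy, scipy, OpenCV 4.12 (cv2) and the standard library are available. Lean on these libraries where they do the work, as an engineer would, in place of code of your own. Each camera call takes 0.05 s, during which the arm holds its last target.

## Task

Turn the reagent carousel by pushing one of its steel spokes with a fingertip until the yellow-capped bottle stands directly in line with the orange arrow on the foot, and let the carousel come to rest there. Then push the red brake lever round with a fingertip until it is fully against its stop pin, leaving the carousel where you set it. Do not touch, tip or lift any bottle, and leave the other things on the bench where they are.

Things in the scene. Friction and masses are not known exactly. Their poses are not given: they have to be found in the camera images.
- carousel: turning part of the carousel, on a vertical axle: white disc 140 mm across, top 24 mm above the bench, with four round grey pockets centred 45 mm from the axle, 90 degrees apart, and a central column 87 mm high. Origin on the axle at bench height; x and y axes along two of its spokes, z up. Turns either way by up to 350 degrees, stays where left. The brake is weak: a finger can still turn it.
- spoke_end (a point): centre of the black ball (18 mm) at the end of one of the carousel's four alike horizontal steel spokes, 10 mm thick, 60 mm above the bench. The spokes run out from the column half-way between the pockets, 90 degrees apart, to 112 mm from the axle. About 1 N at a spoke's end turns the carousel; beyond 75 mm from the axle only the foot and brake lie below, 36 mm high or less.
- index (a point): where the yellow bottle's axis must stand: the point 45 mm from the axle in the direction of the orange arrow, 24 mm above the bench. It belongs to the fixed foot and does not turn.
- arrow (a point): tip of the flat orange arrow (38 mm wide at its back, 11 mm above the bench) on the carousel's fixed blue foot, pointing at the axle from 80 mm away, on the robot's side of the carousel. The blue foot under it is 8 mm thick and reaches to 140 mm from the axle.
- lever (a joint): angle of the red brake lever on the foot, rad: 0 = released, 1.22 = fully braked, against its stop. Grows counter-clockwise seen from above: the arm, which sticks out on the carousel's right seen from the robot, swings away from the robot. About 1 N at the knob moves it; it stays where left.
- lever_pivot (a point): the brake lever's vertical pivot, 98 mm from the axle, on the carousel's right seen from the robot; this point is 26 mm above the bench. The hub's top is 35 mm above the bench. The blue foot (8 mm thick) reaches 47 mm further out than the pivot.
- lever_knob (a point): centre of the red ball (22 mm) at the end of the lever's horizontal red arm (12 mm thick), 108 mm from the pivot and 26 mm above the bench. Beyond 62 mm from the pivot nothing lies under the arm but the bench. The stop is an 8 mm steel pin, 30 mm high, 50 mm from the pivot.
- bottle_yellow: dropper bottle with a yellow cap and yellow band, white body 24 mm across, 56 mm high, about 30 g, standing loose in one of the carousel's pockets (2 mm slack) and turning with it; which pocket differs from start to start. Origin at the centre of its underside, 24 mm above the bench; z up. The one to bring to the arrow.
- bottle_blue: dropper bottle with a blue cap and blue band, white body 24 mm across, 56 mm high, about 30 g, standing loose in one of the carousel's pockets (2 mm slack) and turning with it; which pocket differs from start to start. Origin at the centre of its underside, 24 mm above the bench; z up.
- bottle_black: dropper bottle with a black cap and black band, white body 24 mm across, 56 mm high, about 30 g, standing loose in one of the carousel's pockets (2 mm slack) and turning with it; which pocket differs from start to start. Origin at the centre of its underside, 24 mm above the bench; z up.
- bottle_red: dropper bottle with a red cap and red band, white body 24 mm across, 56 mm high, about 30 g, standing loose in one of the carousel's pockets (2 mm slack) and turning with it; which pocket differs from start to start. Origin at the centre of its underside, 24 mm above the bench; z up.
- tube_rack: empty orange test-tube rack, 100 x 220 x 58 mm; origin at the centre of its underside. Leave alone.
- specimen_cup: white specimen cup with a blue screw lid, 66 mm across, 65 mm high, standing near the carousel; origin at the centre of its underside. Leave alone.
- wash_bottle: white wash bottle, 68 mm across, 180 mm high with its spout; origin at the centre of its underside. Leave alone.

How it is judged:
On the way, in this order (a step that is already met when the one before it is completed fails the run):
1. the yellow-capped bottle stands at the arrow (within 8 mm) and the carousel is at rest (horizontal distance between bottle_yellow and index below 0.008 m and angular speed of carousel below 0.1 rad/s), for 0.3 s.
2. the brake lever is against its stop (1.12 rad or more) with the yellow bottle still at the arrow (horizontal distance between bottle_yellow and index below 0.008 m and value of joint lever above 1.12 rad), for 0.2 s.
At the end, for the whole second after the job is handed in: The yellow bottle's axis is within 8 mm of the index point, the carousel is at rest (under 0.1 rad/s), the lever is at 1.12 rad or more, and all four bottles stand in their pockets (underside 18 to 32 mm above the bench, tilt under 0.2 rad) (all of step 2 and angular speed of carousel below 0.1 rad/s and height (world z) of bottle_yellow between 0.018 and 0.032 m and angle between each of bottle_yellow, bottle_blue, bottle_black, bottle_red's own z axis and vertical below 0.2 rad and height (world z) of bottle_blue between 0.018 and 0.032 m and height (world z) of bottle_black between 0.018 and 0.032 m and height (world z) of bottle_red between 0.018 and 0.032 m); the robot touches nothing.
It fails at once if a bottle was lifted (8 mm or more) or tipped (0.35 rad) (height (world z) of any of bottle_yellow, bottle_blue, bottle_black, bottle_red above 0.032 m or angle between any of bottle_yellow, bottle_blue, bottle_black, bottle_red's own z axis and vertical above 0.35 rad).
It fails at once if a bottle was touched (over 1 N) (contact force between any of the fingers, the arm and bottle_yellow above 1 N or contact force between any of the fingers, the arm and bottle_blue above 1 N or contact force between any of the fingers, the arm and bottle_black above 1 N or contact force between any of the fingers, the arm and bottle_red above 1 N).
It fails at once if the lever was pushed to the brake position before the yellow bottle stood at the arrow (value of joint lever above 1.12 rad and not (horizontal distance between bottle_yellow and index below 0.012 m)).
It fails at once if another thing on the bench was moved by 20 mm (distance of any of tube_rack, specimen_cup, wash_bottle from where it was at the start of the episode above 0.02 m).
It also fails if it takes over 72 s, if anything falls off the work surface, if the arm or the gripper's body presses on something with over 40 N, if the wrist force passes 120 N, or if a joint passes its speed limit or range.

## Working session

There is one attempt and no reset: what is moved stays moved. The work goes in short steps, Python scripts to look and compute and a tool call to move; the robot and the scene stay as the last step left them, time stands still between calls to the robot, and variables do not carry over. Pictures are saved under pics/ and viewed, and the job is handed in when it is done.

Besides the shell and the picture viewer there is one more tool, called after "Request:" by a JSON object that holds its "fn" and its "kwargs", one argument or row to a line. carry_out: Moves the arm, as the interface text tells. Its arguments: {"type":"object","properties":{"linear":{"type":"array"},"roll":{"type":"array"},"gripper":{"type":"number"},"grip_force":{"type":"number"}},"required":["linear","roll"]}

```bash
mkdir -p pics; cat > h.py <<'E'
import numpy as np, cv2
from plant import status, snapshot, finish_job, cut_out, tip_of
def save(p,n): cv2.imwrite(f'pics/{n}.png',cv2.cvtColor(p['img'],cv2.COLOR_RGB2BGR))
def ray(p,px):
    M=np.array(p['world_from_camera']); d=np.array([(px[0]-p['cx'])/p['fx'],(px[1]-p['cy'])/p['fy'],1.]);return M[:3,3],M[:3,:3]@d
def at_z(p,px,z):
    o,d=ray(p,px); return o+d*(z-o[2])/d[2]
def at_depth(p,px):
    o,d=ray(p,px); c,r=int(round(px[0])),int(round(px[1])); return o+d*p['range_z'][r,c]
def tri(p1,a,p2,b):
    o1,d1=ray(p1,a);o2,d2=ray(p2,b)
    s=np.linalg.lstsq(np.stack([d1,-d2],1),o2-o1,rcond=None)[0]
    x,y=o1+d1*s[0],o2+d2*s[1]; return (x+y)/2,np.linalg.norm(x-y)
E
python3 - <<'E'
from h import *
np.set_printoptions(precision=4,suppress=True)
s=snapshot('scene');t=snapshot('top');save(s,'s0');save(t,'t0')
print(s['world_from_camera'],t['world_from_camera'])
for q in ['carousel','spoke_end','index','arrow','lever_pivot','lever_knob','bottle_yellow','bottle_blue','bottle_black','bottle_red','specimen_cup','wash_bottle','tube_rack']:
  for n,p in(('s',s),('t',t)):
    for d in tip_of(p,q)[:4]:print(q,n,np.array(d['pixel']),round(d['confidence'],2), at_depth(p,d['pixel']))
st=status.get_state();print(st['clock'],st['tool_pos'],st['eef_rot'],st['contact_force'])
E
```

```text
[[-0.7258  0.5047 -0.4674  1.1327]
 [ 0.6879  0.5286 -0.4974  0.6082]
 [-0.004  -0.6826 -0.7308  0.944 ]
 [ 0.      0.      0.      1.    ]] [[ 0.0206 -0.9957  0.0899  0.4752]
 [-0.9997 -0.0218 -0.0125  0.029 ]
 [ 0.0144 -0.0896 -0.9959  1.4233]
 [ 0.      0.      0.      1.    ]]
carousel s [365.4 235.7] 0.56 [0.5799 0.1413 0.0575]
carousel t [287.2 225.1] 0.69 [0.5449 0.1036 0.0869]
spoke_end s [332.2 244.9] 0.62 [0.6248 0.0756 0.0014]
spoke_end t [291.7 189.7] 0.56 [0.6527 0.0941 0.0649]
index s [381.  218.8] 0.7 [0.5183 0.1339 0.0628]
index s [330.5 240.8] 0.64 [0.6555 0.1021 0.0683]
index t [280.5 244.3] 0.73 [0.4889 0.1258 0.0267]
index t [343.2 263.2] 0.26 [ 0.4357 -0.066   0.0376]
arrow s [388.5 217.8] 0.82 [0.5085 0.1484 0.0708]
arrow t [284.2 255.8] 0.69 [0.4548 0.111  0.0691]
lever_pivot s [340.9 205.7] 0.58 [0.5306 0.0095 0.0208]
lever_pivot s [379.  222.5] 0.27 [0.5144 0.1261 0.0394]
lever_pivot t [321.3 234.8] 0.79 [0.5203 0.0019 0.0329]
lever_knob s [344.7 175.4] 0.76 [ 0.4495 -0.0588  0.0279]
lever_knob s [387.5 215.8] 0.49 [0.5085 0.1447 0.0749]
lever_knob t [343.7 2
[... 616 characters left out ...]
tle_black t [451.3 216.5] 0.18 [ 0.5828 -0.3885  0.0599]
bottle_red s [383.2 227.6] 0.53 [0.5192 0.1443 0.0396]
bottle_red t [277.1 239.2] 0.48 [0.5033 0.1333 0.0695]
specimen_cup s [380.6 306.1] 0.87 [0.6863 0.2883 0.0435]
specimen_cup t [296.2 238.5] 0.67 [0.5065 0.0766 0.0746]
specimen_cup t [234.8 186.8] 0.58 [0.6575 0.2648 0.0661]
wash_bottle s [479.5 291. ] 0.58 [0.5075 0.4117 0.0487]
wash_bottle t [192.5 249.4] 0.98 [0.4683 0.3704 0.1132]
tube_rack s [231.  147.9] 0.72 [ 0.6247 -0.3325  0.0601]
tube_rack s [351.1 225.5] 0.59 [0.5878 0.1016 0.067 ]
tube_rack t [452.3 218.1] 0.76 [ 0.5784 -0.3931  0.0549]
1.4 [ 0.216  -0.5865  0.2577] [0.9845 0.1755 0.     0.0001] [0.2286 0.1608 0.2133]
```

```bash
python3 - <<'E'
import cv2
a=cv2.imread('pics/s0.png')[150:330,250:490];b=cv2.imread('pics/t0.png')[160:300,190:390]
cv2.imwrite('pics/s0c.png',cv2.resize(a,None,fx=3.3,fy=3.3,interpolation=cv2.INTER_CUBIC))
cv2.imwrite('pics/t0c.png',cv2.resize(b,None,fx=4,fy=4,interpolation=cv2.INTER_CUBIC))
E
```

```text
(no output)
```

View pics/s0c.png

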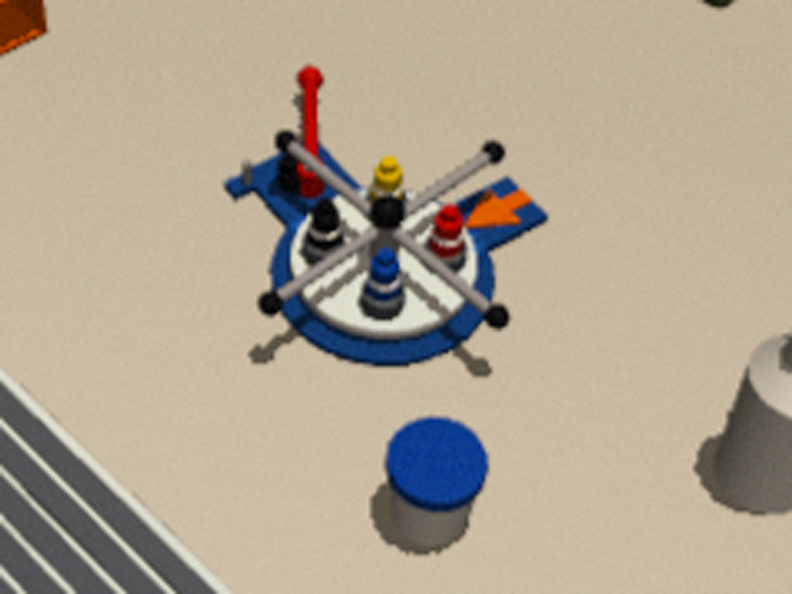

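View pics/t0c.png

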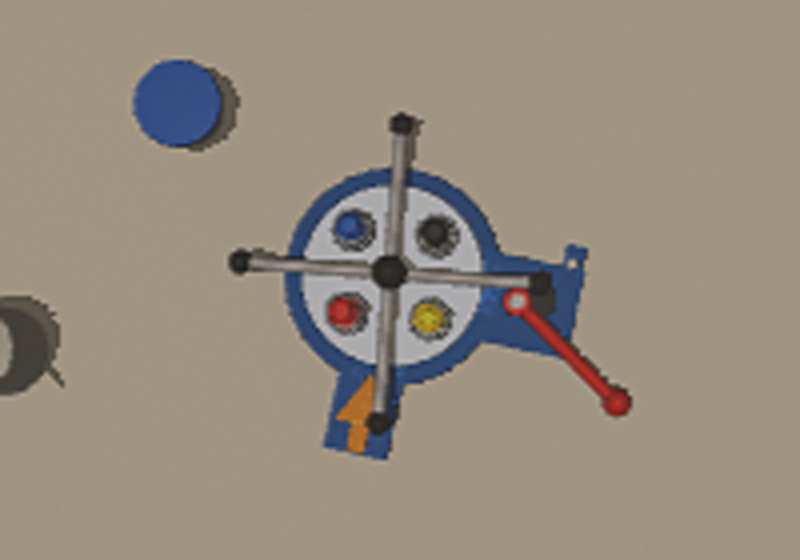

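View pics/s0.png

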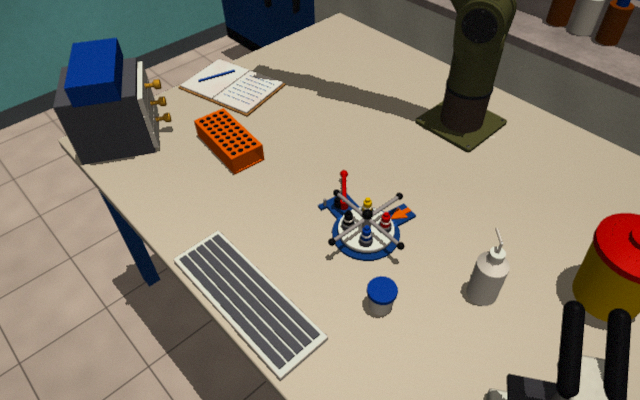

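```bash
python3 - <<'E'
from h import *
np.set_printoptions(precision=4,suppress=True)
s=snapshot('scene');t=snapshot('top')
S=lambda x,y:(250+(x+.5)/3.3-.5,150+(y+.5)/3.3-.5)
T=lambda x,y:(190+(x+.5)/4-.5,160+(y+.5)/4-.5)
P={'col':((386,211),(389,271),.087),'sE-left':((497,316),(240,262),.06),'sE-far':((270,301),(402,124),.06),'sE-right':((286,140),(541,283),.06),'sE-near':((493,152),(378,424),.06),
'yel':((389,164),(430,317),.078),'red':((449,214),(345,312),.078),'blue':((384,257),(350,228),.078),'blk':((325,208),(435,233),.078),'knob':((310,77),(617,402),.026),'tip':((468,226),(372,376),.011),'tailL':None,'pin':((247,168),(573,264),.03),'pivot':((310,180),(516,300),.035),'cup':((437,455),(178,102),.065)}
R={}
for k,v in P.items():
    if v is None: continue
    a,b=S(*v[0]),T(*v[1]); x,e=tri(s,a,t,b); z=at_z(t,b,v[2]);R[k]=z; print(k,'tri',x,round(e,4),'topz',z,'scz',at_z(s,a,v[2]))
for f in ((357,452),(350,450),(366,453)): print('tail',at_z(t,T(*f),.011))
# orange mask
hsv=cv2.cvtColor(t['img'],cv2.COLOR_RGB2HSV);m=cv2.inRange(hsv,(8,120,100),(22,255,255));m[:, :250]=0;m[:,320:]=0;m[:235]=0;m[290:]=0
ys,xs=np.nonzero(m);print(len(xs),'orange centroid',at_z(t,(xs.mean(),ys.mean()),.011))
c=np.mean([R[k] for k in R if k.startswith('sE')],0);print('axle from spokes',c)
for k in R: d=R[k]-c;print(k,round(np.hypot(*d[:2]),4),round(np.degrees(np.arctan2(d[1],d[0])),1))
E
```

```text
col tri [0.5388 0.1051 0.0741] 0.0 topz [0.5382 0.1043 0.087 ] scz [0.5476 0.1125 0.087 ]
sE-left tri [0.5438 0.2174 0.0594] 0.0 topz [0.5438 0.2173 0.06  ] scz [0.5442 0.2177 0.06  ]
sE-far tri [0.6501 0.0992 0.0609] 0.0006 topz [0.6505 0.0991 0.06  ] scz [0.6495 0.099  0.06  ]
sE-right tri [ 0.5323 -0.0074  0.06  ] 0.0017 topz [ 0.5329 -0.0081  0.06  ] scz [ 0.5318 -0.0067  0.06  ]
sE-near tri [0.4256 0.1111 0.059 ] 0.0001 topz [0.4257 0.111  0.06  ] scz [0.4263 0.1117 0.06  ]
yel tri [0.5048 0.0745 0.0757] 0.0017 topz [0.5054 0.0738 0.078 ] scz [0.5059 0.0766 0.078 ]
red tri [0.5074 0.1374 0.0728] 0.0014 topz [0.5077 0.1364 0.078 ] scz [0.5107 0.1407 0.078 ]
blue tri [0.5706 0.1343 0.0735] 0.0014 topz [0.5698 0.1345 0.078 ] scz [0.5739 0.1362 0.078 ]
blk tri [0.5679 0.0717 0.0729] 0.0002 topz [0.5675 0.0716 0.078 ] scz [0.5713 0.0748 0.078 ]
knob tri [ 0.4446 -0.0685  0.0271] 0.0005 topz [ 0.4448 -0.0688  0.026 ] scz [ 0.4436 -0.0691  0.026 ]
tip tri [0.4598 0.1206 0.0081] 0.0022 topz [0.4605 0.1196 0.011 ] scz [0.4612 0.1229 0.011 ]
pin tri [ 0.5494 -0.0332  0.0212] 0.0009 topz [ 0.5492 -0.0331  0.03  ] scz [ 0.5547 -0.0267  0.03  ]
pivot tri [0.5211 0.0098 0.0197] 0.0001 topz [0.5206 0.0101 0.035 ] scz [0.5313 0.0197 0.035 ]
cup tri [0.6622 0.2675 0.0658] 0.0011 topz [0.6627 0.2672 0.065 ] scz [0.6614 0.2676 0.065 ]
tail [0.4022 0.1295 0.011 ]
tail [0.4036 0.1349 0.011 ]
tail [0.4016 0.1225 0.011 ]
103 orange centroid [0.4382 0.1236 0.011 ]
axle from spokes [0.5382 0.1048 0.06  ]
col 0.0005 -93.1
sE-left 0.1126 87.1
sE-far 0.1124 -2.9
sE-right 0.113 -92.7
sE-near 0.1127 176.9
yel 0.0452 -136.6
red 0.0439 134.0
blue 0.0434 43.2
blk 0.0443 -48.6
knob 0.1971 -118.3
tip 0.0791 169.3
pin 0.1384 -85.4
pivot 0.0964 -100.5
cup 0.2046 52.5
```

Request:
{"fn": "carry_out", "kwargs": {
  "linear": [
    [0.025,0.031,0],
    [0.05,0.062,0],
    [0.075,0.093,0],
    [0.1,0.124,0],
    [0.125,0.155,0],
    [0.15,0.186,0],
    [0.175,0.217,0],
    [0.2,0.25,0]
  ],
  "roll": [0.11,0.22,0.33,0.44,0.55,0.66,0.77,0.88],
  "gripper": 0
}}

```text
clock: 2.17
tool_pos: [0.4169, -0.3354, 0.258]
eef_rot: [0.815, 0.58, -0.0, 0.001]
contact_force: [0.9, -0.6, 0.2]
opening: 0.421
```

Request:
{"fn": "carry_out", "kwargs": {
  "linear": [
    [0.003,0.038,0],
    [0.006,0.076,0],
    [0.009,0.114,0],
    [0.012,0.152,0],
    [0.015,0.19,0],
    [0.018,0.228,0],
    [0.02,0.266,0],
    [0.023,0.3,0]
  ],
  "roll": [0.12,0.24,0.36,0.48,0.6,0.72,0.84,0.96]
}}

```text
clock: 2.83
tool_pos: [0.4398, -0.0332, 0.2584]
eef_rot: [0.452, 0.892, 0.0, 0.001]
contact_force: [-0.0, -0.3, 0.1]
opening: 0.008
```

Request:
{"fn": "carry_out", "kwargs": {
  "linear": [
    [0,0.035,0],
    [0,0.07,0],
    [0,0.105,0],
    [0,0.105,-0.03],
    [0,0.105,-0.06],
    [0,0.105,-0.06],
    [0,0.105,-0.06],
    [0,0.105,-0.06]
  ],
  "roll": [0.11,0.22,0.33,0.43,0.43,0.43,0.43,0.43]
}}

```text
clock: 3.5
tool_pos: [0.4403, 0.0718, 0.1993]
eef_rot: [0.252, 0.968, 0.001, 0.001]
contact_force: [0.7, -0.1, 0.8]
opening: 0.004
```

```bash
python3 - <<'E'
from h import *
t=snapshot('top');s=snapshot('scene')
a=s['img'][100:320,230:490];b=t['img'][140:310,180:400]
cv2.imwrite('pics/s1.png',cv2.cvtColor(cv2.resize(a,None,fx=2.5,fy=2.5),cv2.COLOR_RGB2BGR))
cv2.imwrite('pics/t1.png',cv2.cvtColor(cv2.resize(b,None,fx=3.5,fy=3.5),cv2.COLOR_RGB2BGR))
st=status.get_state();print(st['q'],st['tool_pos'],st['eef_rot'])
E
```

```text
[ 0.17435345  0.64006988 -0.69286067  2.13470133  0.72840749  0.61124285
  0.01968349] [0.44072937 0.07175433 0.1997325 ] [0.25173011 0.96779492 0.0011341  0.00191083]
```

View pics/s1.png

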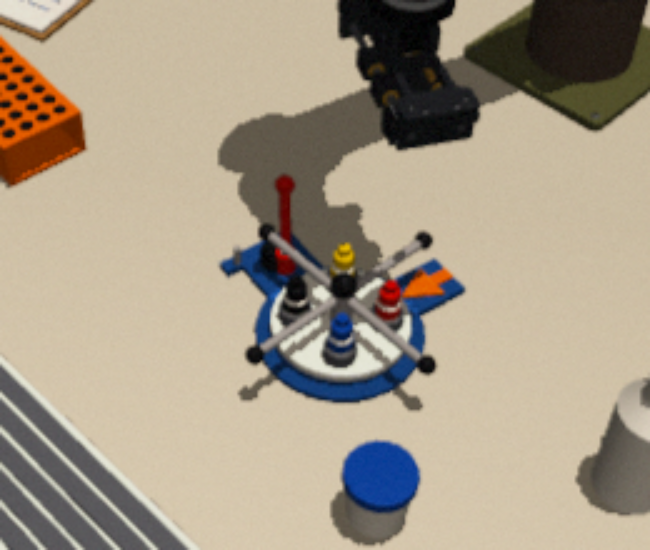

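View pics/t1.png

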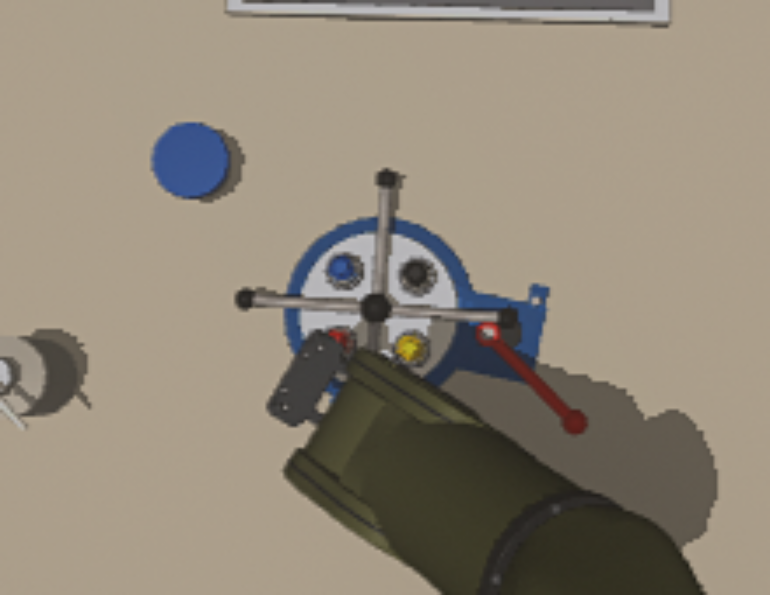

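Request:
{"fn": "carry_out", "kwargs": {
  "linear": [
    [0,0,-0.03],
    [0,0,-0.06],
    [0,0,-0.09],
    [0,0,-0.12],
    [0,0,-0.137],
    [0,0,-0.137]
  ],
  "roll": [0,0,0,0,0,0]
}}

```text
clock: 4.1
tool_pos: [0.4407, 0.0716, 0.0612]
eef_rot: [0.251, 0.968, 0.0, 0.002]
contact_force: [-0.9, 0.2, 0.6]
opening: 0.005
```

```bash
cat > pic.py <<'E'
import sys
from h import *
n=sys.argv[1]
t=snapshot('top');s=snapshot('scene')
a=s['img'][120:310,250:470];b=t['img'][140:310,180:400]
A=cv2.resize(a,(640,553),interpolation=2);cv2.imwrite(f'pics/s{n}.png',cv2.cvtColor(A,cv2.COLOR_RGB2BGR))
cv2.imwrite(f'pics/t{n}.png',cv2.cvtColor(cv2.resize(b,None,fx=3.5,fy=3.5),cv2.COLOR_RGB2BGR))
st=status.get_state();print(st['clock'],st['tool_pos'],st['eef_rot'],st['contact_force'])
E
python3 pic.py 2
```

```text
4.2 [0.44150551 0.07187198 0.06346169] [0.25164122 0.96781608 0.00112252 0.00273243] [-0.0699696  -0.19223558  0.06098138]
```

View pics/s2.png

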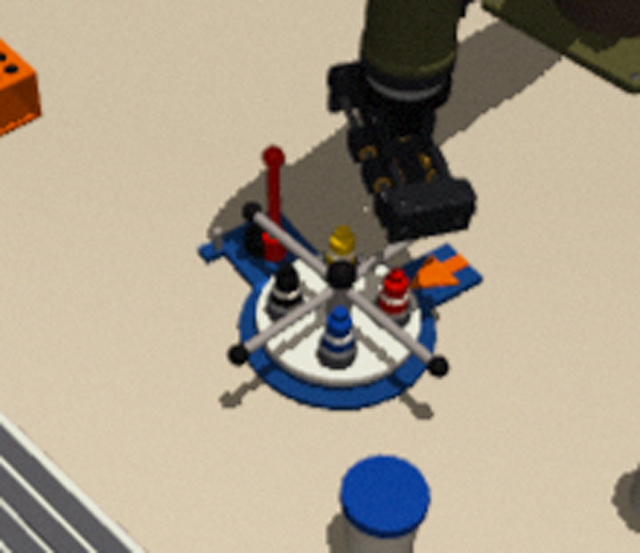

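Request:
{"fn": "carry_out", "kwargs": {
  "linear": [
    [0,0.008,0],
    [0,0.016,0],
    [-0.001,0.023,0],
    [-0.001,0.03,0],
    [-0.001,0.038,0],
    [0,0.046,0],
    [0.001,0.054,0],
    [0.003,0.061,0]
  ],
  "roll": [0.1,0.2,0.2,0.2,0.2,0.15,0.08,0]
}}

```text
clock: 4.87
tool_pos: [0.4462, 0.133, 0.0643]
eef_rot: [0.255, 0.967, 0.001, 0.004]
contact_force: [2.6, -3.2, 1.6]
opening: 0.007
```

```bash
python3 pic.py 3
```

```text
4.9667 [0.44593919 0.13456607 0.06414341] [0.25218265 0.96766895 0.00228657 0.00393413] [ 0.28155985  0.37705476 -0.4190334 ]
```

View pics/s3.png

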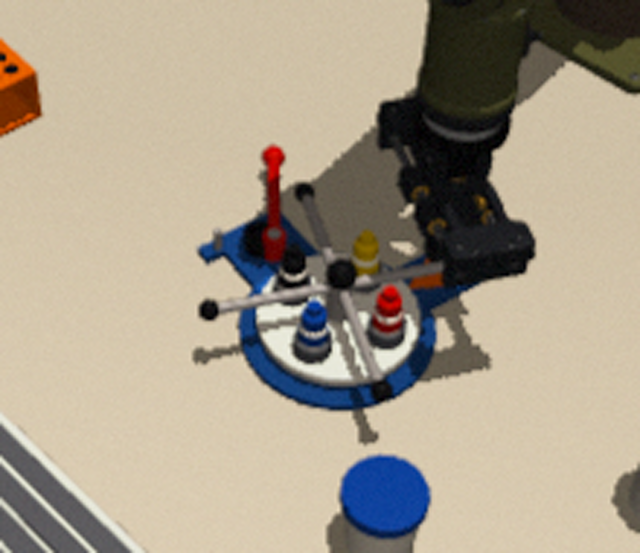

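View pics/t3.png

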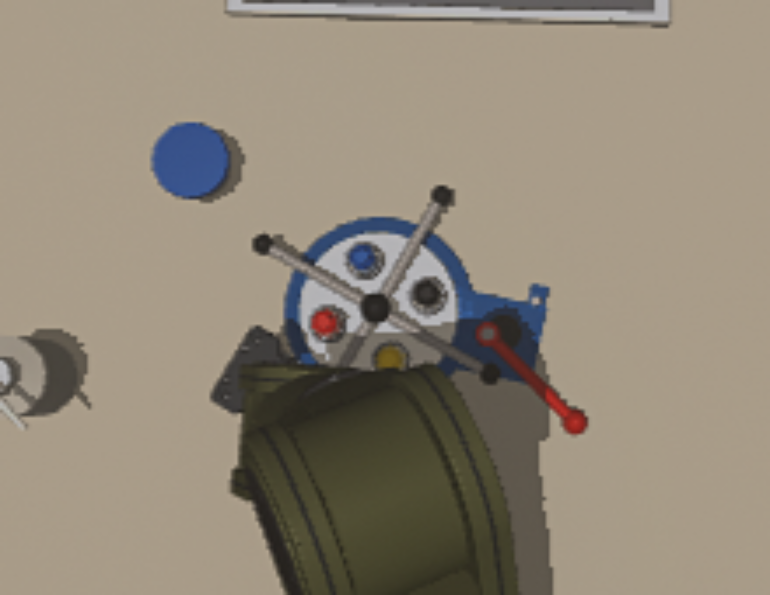

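```bash
cat > ang.py <<'E'
from h import *
A=np.array([.5382,.1048])
def ang(t):
    # project ring of balls: find darkness max around radius 112 at z=.06
    M=np.linalg.inv(np.array(t['world_from_camera'])); out=[]
    g=cv2.GaussianBlur(cv2.cvtColor(t['img'],cv2.COLOR_RGB2GRAY),(5,5),0).astype(np.float32)
    th=np.radians(np.arange(0,360,.25)); P=np.stack([A[0]+.112*np.cos(th),A[1]+.112*np.sin(th),0*th+.06,0*th+1])
    C=M@P; u=C[0]/C[2]*t['fx']+t['cx'];v=C[1]/C[2]*t['fy']+t['cy']
    return th,g[v.round().astype(int),u.round().astype(int)],u,v
if __name__=='__main__':
    import sys
    t=snapshot('top'); 
    T=lambda x,y:(180+(x+.5)/3.5-.5,140+(y+.5)/3.5-.5)
    for a in sys.argv[1:]:
        x,y=map(float,a.split(',')); w=at_z(t,T(x,y),.06)[:2]-A; th=np.degrees(np.arctan2(w[1],w[0])); print(a,np.hypot(*w).round(4),th.round(2),'near spoke eq',(th%90+90).round(2))
E
python3 ang.py 443,196 263,244 490,374
```

```text
443,196 0.1123 -29.09 near spoke eq 150.91
263,244 0.1122 61.64 near spoke eq 151.64
490,374 0.1119 -118.7 near spoke eq 151.3
```

Request:
{"fn": "carry_out", "kwargs": {
  "linear": [
    [0.001,0.004,0],
    [0.002,0.008,0],
    [0.004,0.012,0],
    [0.005,0.016,0],
    [0.007,0.019,0],
    [0.009,0.022,0],
    [0.0115,0.026,0],
    [0.014,0.029,0]
  ],
  "roll": [0,-0.05,-0.1,-0.15,-0.2,-0.25,-0.3,-0.35]
}}

```text
clock: 5.68
tool_pos: [0.4575, 0.163, 0.0637]
eef_rot: [0.416, 0.909, 0.001, 0.002]
contact_force: [-1.5, -0.9, 0.0]
opening: 0.006
```

```bash
python3 pic.py 4
```

```text
5.7833 [0.45830334 0.16356725 0.06381771] [0.41499852 0.90981668 0.00146333 0.00277491] [-0.63424454  0.59011721 -0.23087372]
```

View pics/t4.png

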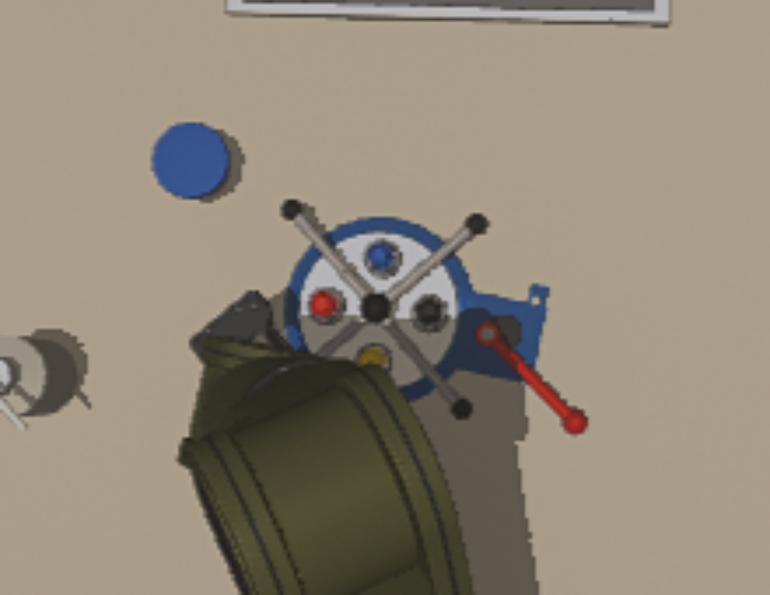

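View pics/s4.png

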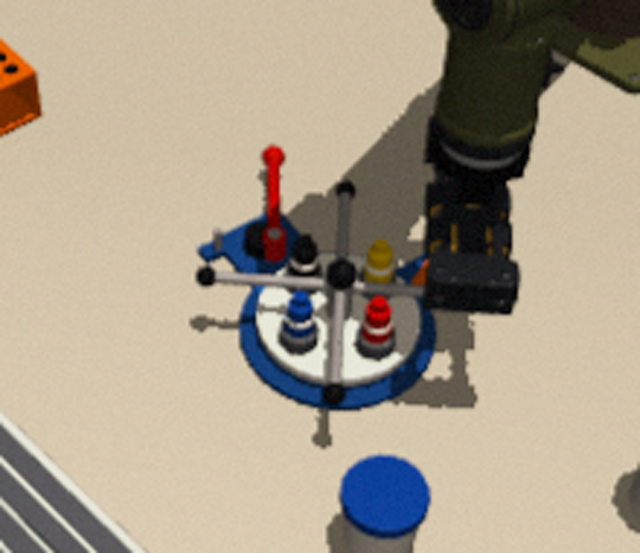

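```bash
python3 ang.py 292,209.5 476,224 462,409
```

```text
292,209.5 0.1122 41.84 near spoke eq 131.84
476,224 0.1119 -48.25 near spoke eq 131.75
462,409 0.1125 -138.23 near spoke eq 131.77
```

Request:
{"fn": "carry_out", "kwargs": {
  "linear": [
    [0.0015,0.002,0],
    [0.003,0.0035,0],
    [0.0045,0.0055,0],
    [0.006,0.007,0],
    [0.007,0.0085,0],
    [0.0083,0.0095,0],
    [0.0083,0.0095,0],
    [0.0083,0.0095,0]
  ],
  "roll": [-0.03,-0.05,-0.08,-0.1,-0.12,-0.13,-0.13,-0.13]
}}

```text
clock: 6.5
tool_pos: [0.4669, 0.173, 0.0639]
eef_rot: [0.473, 0.881, 0.001, 0.003]
contact_force: [-0.5, 0.1, 0.3]
opening: 0.006
```

```bash
python3 pic.py 5
```

```text
6.6 [0.4667969  0.17291457 0.06388725] [0.47265404 0.88124163 0.00144098 0.0030462 ] [-0.07294683 -0.12341788  0.73041278]
```

View pics/t5.png

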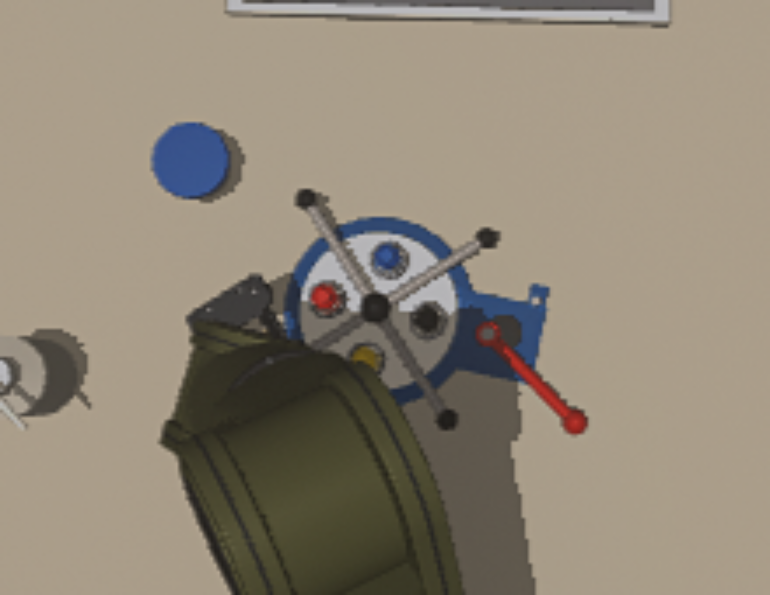

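```bash
python3 ang.py 306,199.5 486,238 447,420
```

```text
306,199.5 0.1119 34.3 near spoke eq 124.3
486,238 0.1116 -55.86 near spoke eq 124.14
447,420 0.1124 -146.28 near spoke eq 123.72
```

Request:
{"fn": "carry_out", "kwargs": {
  "linear": [
    [-0.006,-0.004,0],
    [-0.014,-0.01,0],
    [-0.02,-0.014,0],
    [-0.022,-0.015,0.03],
    [-0.022,-0.015,0.065],
    [-0.022,-0.015,0.1],
    [-0.022,-0.015,0.13],
    [-0.022,-0.015,0.13]
  ],
  "roll": [0,0,0,0,0,0,0,0]
}}

```text
clock: 7.32
tool_pos: [0.4466, 0.159, 0.1984]
eef_rot: [0.473, 0.881, 0.005, 0.006]
contact_force: [1.5, 1.0, 0.3]
opening: 0.008
```

Request:
{"fn": "carry_out", "kwargs": {
  "linear": [
    [-0.002,-0.023,0],
    [-0.004,-0.046,0],
    [-0.006,-0.069,0],
    [-0.008,-0.092,0],
    [-0.01,-0.115,0],
    [-0.012,-0.138,0],
    [-0.014,-0.161,0],
    [-0.015,-0.183,0]
  ],
  "roll": [-0.12,-0.24,-0.36,-0.48,-0.6,-0.72,-0.84,-0.96]
}}

```text
clock: 7.98
tool_pos: [0.4305, -0.0255, 0.1979]
eef_rot: [0.828, 0.561, 0.001, 0.007]
contact_force: [-0.6, -0.3, -0.0]
opening: 0.004
```

Request:
{"fn": "carry_out", "kwargs": {
  "linear": [
    [0,0,0],
    [0,0,-0.02],
    [0,0,-0.04],
    [0,0,-0.04]
  ],
  "roll": [-0.1,-0.2,-0.24,-0.24]
}}

```text
clock: 8.32
tool_pos: [0.4286, -0.0259, 0.1556]
eef_rot: [0.889, 0.457, -0.002, 0.007]
contact_force: [0.3, -0.2, -0.1]
opening: 0.006
```

```bash
python3 pic.py 6; python3 - <<'E'
from plant import status
print(status.get_state()['q'])
E
```

```text
8.4167 [ 0.42958555 -0.02551305  0.15755527] [ 8.88762713e-01  4.58307595e-01 -8.45074010e-04  7.36714965e-03] [0.10267422 0.16323746 0.11822441]
[ 0.05811454  0.64340856 -0.18206182  2.23413339  0.43715082  0.29429744
 -1.12677889]
```

View pics/t6.png

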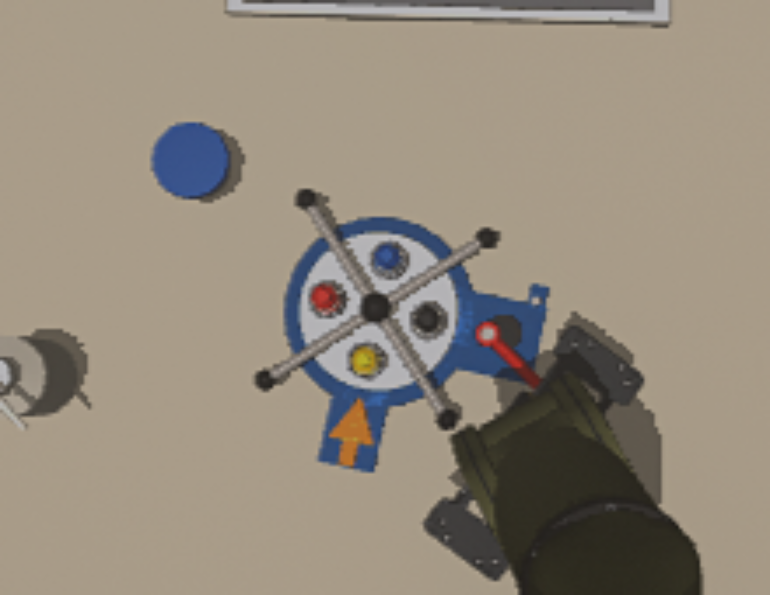

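View pics/s6.png

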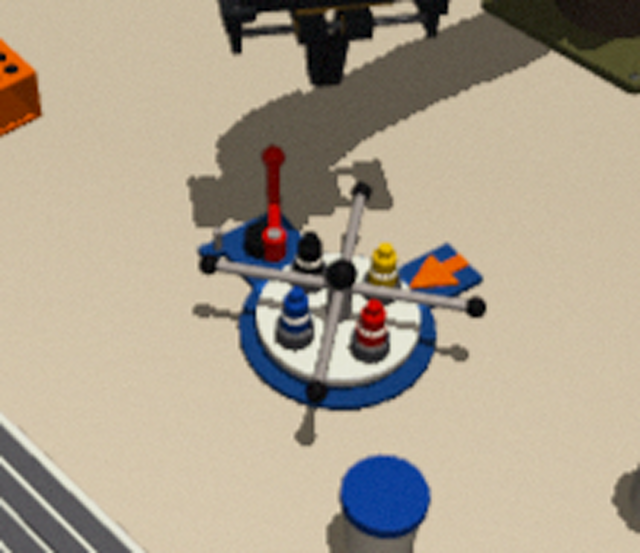

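```bash
python3 - <<'E'
from h import *
A=np.array([.5382,.1048]);t=snapshot('top')
hsv=cv2.cvtColor(t['img'],cv2.COLOR_RGB2HSV);m=cv2.inRange(hsv,(8,130,90),(20,255,255));m[:, :250]=0;m[:,320:]=0;m[:240]=0;m[290:]=0
n,l,s,c=cv2.connectedComponentsWithStats(m);i=1+np.argmax(s[1:,4]);print(s[i])
ys,xs=np.nonzero(l==i)
W=np.array([at_z(t,p,.011)[:2] for p in zip(xs,ys)]);d=W.mean(0)-A;print('arrow centroid',W.mean(0),np.hypot(*d),np.degrees(np.arctan2(d[1],d[0])))
w=np.linalg.svd(W-W.mean(0))[2][0];print('axis',np.degrees(np.arctan2(w[1],w[0])))
y=at_z(t,(180+364.5/3.5-.36,140+361/3.5-.36),.077)[:2]-A;print('yellow',y,np.hypot(*y),np.degrees(np.arctan2(y[1],y[0])))
E
```

```text
[274 254  12  19 115]
arrow centroid [0.43101115 0.1260042 ] 0.10926604395468978 168.81016626530993
axis 168.8426459067505
yellow [-0.04513793  0.00799113] 0.04583984397047476 169.9604891168531
```

Request:
{"fn": "carry_out", "kwargs": {
  "linear": [
    [0,0,-0.03],
    [0,0,-0.06],
    [0,0,-0.085],
    [0,0,-0.105],
    [0,0,-0.12],
    [0,0,-0.12]
  ],
  "roll": [0,0,0,0,0,0]
}}

```text
clock: 8.97
tool_pos: [0.4185, -0.0283, 0.0577]
eef_rot: [0.887, 0.461, -0.023, 0.002]
contact_force: [-0.3, 0.3, 0.3]
opening: 0.005
```

```bash
python3 pic.py 7
```

```text
9.0667 [ 0.41798554 -0.02845645  0.05743419] [ 8.87267066e-01  4.60678270e-01 -2.30769247e-02  3.74091366e-04] [ 0.60231795 -0.95379128  0.88813326]
```

View pics/s7.png

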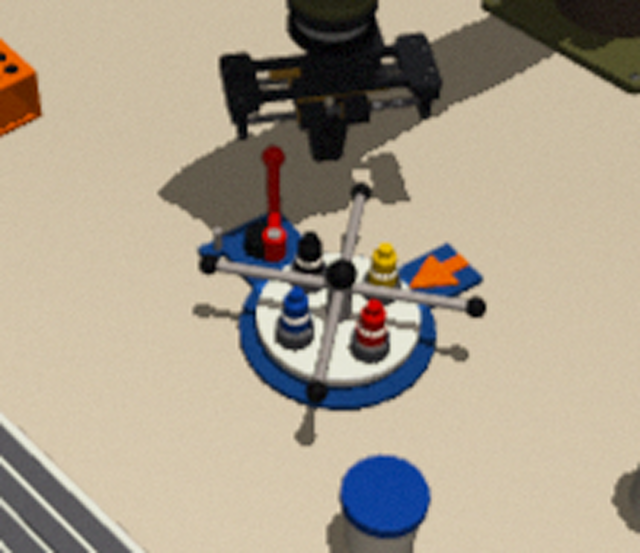

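```bash
python3 - <<'E'
from plant import status
import numpy as np
print(np.round(status.get_state()['q'],3))
E
```

```text
[ 0.028  0.871 -0.137  2.274  1.234  0.132 -1.91 ]
```

Request:
{"fn": "carry_out", "kwargs": {
  "linear": [
    [0.008,0.002,0.01],
    [0.016,0.005,0.02],
    [0.024,0.008,0.02],
    [0.032,0.01,0.02],
    [0.032,0.01,0.01],
    [0.032,0.01,0],
    [0.032,0.01,-0.008],
    [0.032,0.01,-0.016]
  ],
  "roll": [0,0,0,0,0,0,0,0]
}}

```text
clock: 9.73
tool_pos: [0.4507, -0.0184, 0.0422]
eef_rot: [0.887, 0.461, -0.022, 0.0]
contact_force: [-0.4, 0.4, -0.3]
opening: 0.006
```

```bash
python3 pic.py 8;  python3 - <<'E'
from plant import status
import numpy as np
print(np.round(status.get_state()['q'],3))
E
```

```text
9.8333 [ 0.45013814 -0.01835789  0.04170225] [ 8.87088630e-01  4.61020288e-01 -2.31054782e-02  4.39136779e-04] [ 0.22861465 -0.07461182  0.43656167]
[ 0.087  0.915 -0.263  2.178  1.129  0.251 -1.814]
```

View pics/s8.png

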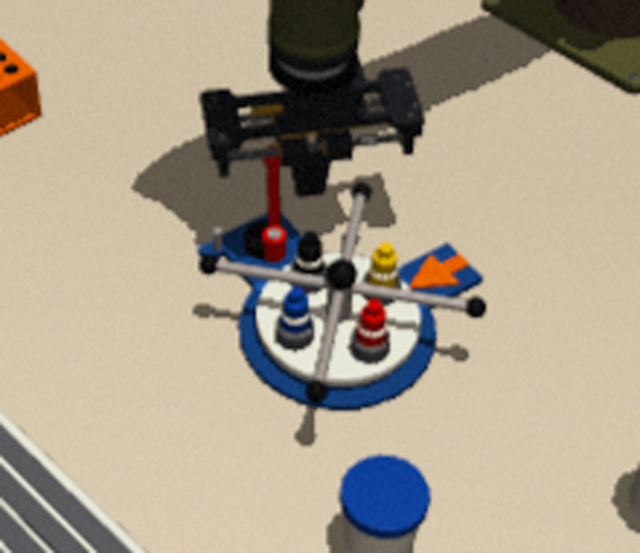

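Request:
{"fn": "carry_out", "kwargs": {
  "linear": [
    [0.0045,-0.0065,0],
    [0.009,-0.015,0],
    [0.0135,-0.023,0],
    [0.0205,-0.031,0],
    [0.028,-0.039,0],
    [0.034,-0.043,0],
    [0.04,-0.047,0],
    [0.0465,-0.0505,0]
  ],
  "roll": [0,0.02,0.05,0.17,0.28,0.38,0.48,0.58]
}}

```text
clock: 10.5
tool_pos: [0.4965, -0.0687, 0.043]
eef_rot: [0.716, 0.697, -0.022, 0.006]
contact_force: [-0.5, 1.5, 0.9]
opening: 0.002
```

```bash
python3 pic.py 9
```

```text
10.6 [ 0.49731721 -0.06937988  0.04273028] [ 0.7186089   0.6950509  -0.02134424  0.00706499] [0.59085065 0.13076496 0.14846961]
```

View pics/s9.png

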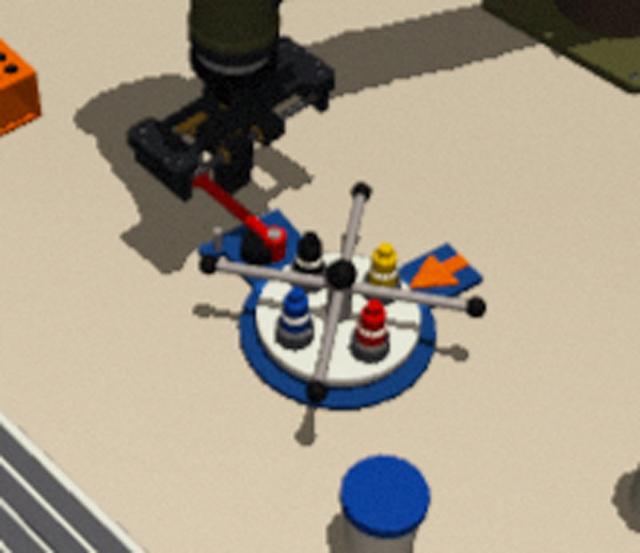

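View pics/t9.png

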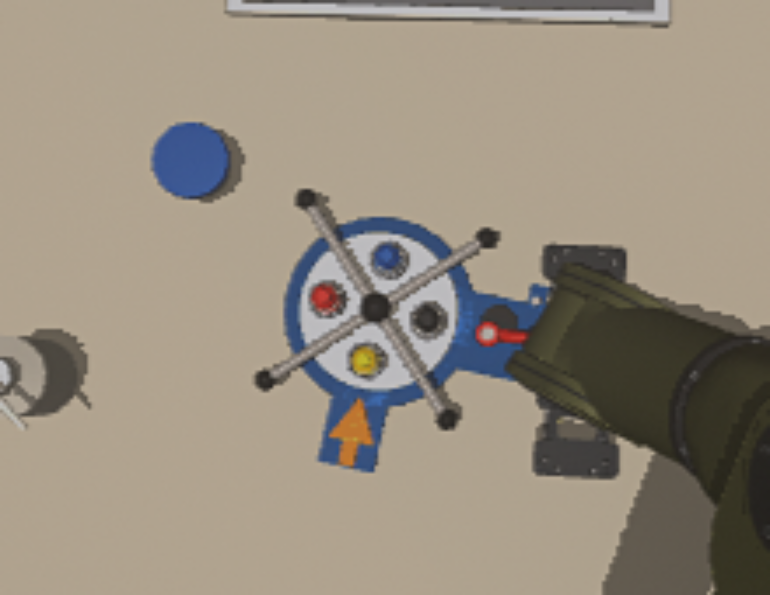

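Request:
{"fn": "carry_out", "kwargs": {
  "linear": [
    [0.005,-0.0015,0],
    [0.0105,-0.003,0],
    [0.016,-0.004,0],
    [0.021,-0.005,0],
    [0.0255,-0.005,0],
    [0.03,-0.0048,0],
    [0.034,-0.0045,0],
    [0.034,-0.0045,0]
  ],
  "roll": [0.06,0.13,0.19,0.25,0.31,0.36,0.4,0.4]
}}

```text
clock: 11.27
tool_pos: [0.5313, -0.0735, 0.0434]
eef_rot: [0.567, 0.824, -0.019, 0.011]
contact_force: [1.0, -0.9, -0.2]
opening: 0.002
```

```bash
python3 pic.py 10
```

```text
11.3667 [ 0.53109911 -0.07378765  0.04323651] [ 0.56721508  0.82326395 -0.01949671  0.01110887] [ 0.04791998 -0.81824456 -0.57305659]
```

View pics/s10.png

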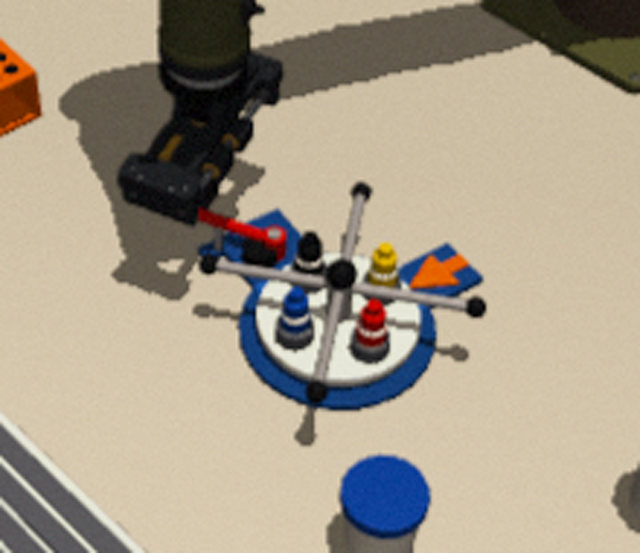

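Request:
{"fn": "carry_out", "kwargs": {
  "linear": [
    [0.002,0.001,0],
    [0.0035,0.0017,0],
    [0.005,0.0025,0],
    [0.005,0.0025,0]
  ],
  "roll": [0,0,0,0]
}}

```text
clock: 11.7
tool_pos: [0.5364, -0.0715, 0.0433]
eef_rot: [0.568, 0.823, -0.02, 0.011]
contact_force: [-0.5, -1.4, 0.4]
opening: 0.003
```

Request:
{"fn": "carry_out", "kwargs": {
  "linear": [
    [0.0015,0.0007,0],
    [0.003,0.0015,0],
    [0.0045,0.0022,0],
    [0.0045,0.0022,0]
  ],
  "roll": [0,0,0,0]
}}

```text
clock: 12.03
tool_pos: [0.5372, -0.0712, 0.043]
eef_rot: [0.568, 0.823, -0.024, 0.01]
contact_force: [-8.6, -3.6, 7.9]
opening: 0.006
```

```bash
python3 pic.py 11
```

```text
12.1333 [ 0.53719579 -0.07121758  0.04302915] [ 0.56780757  0.8227691  -0.02347926  0.00971024] [-8.8916504  -3.23580073  7.70174387]
```

View pics/s11.png

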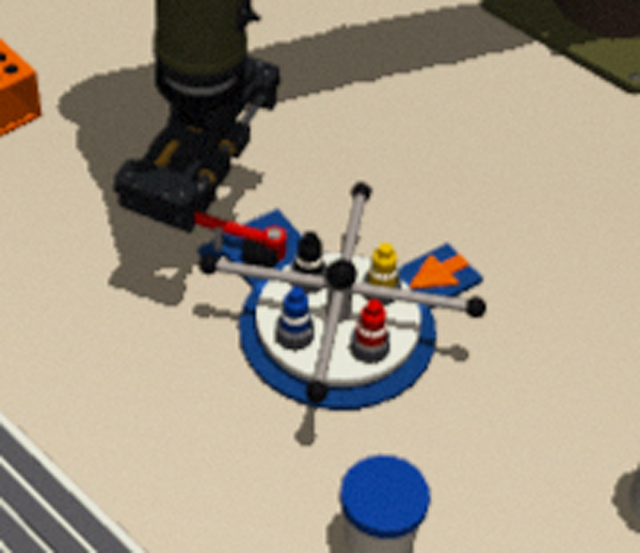

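View pics/t11.png

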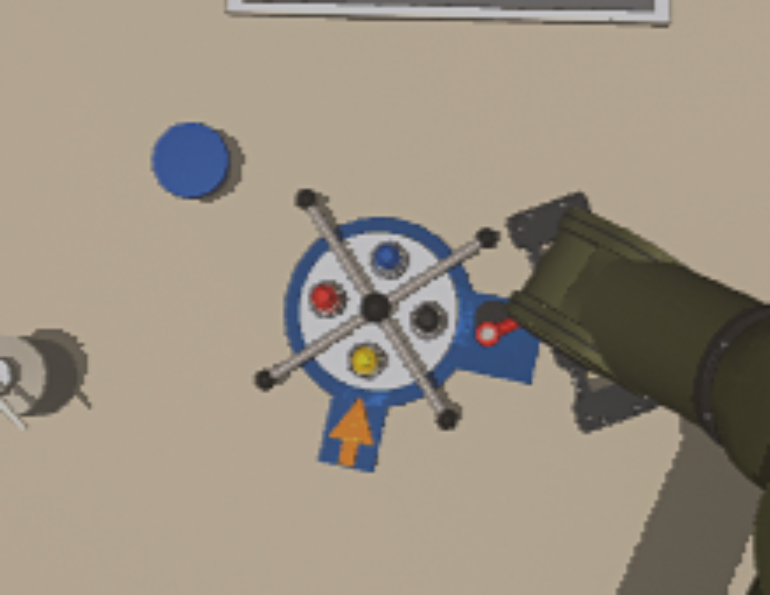

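Lever appears at its stop (force ~9 N, no more motion). I back off along the reverse path, lift, and verify.

Request:
{"fn": "carry_out", "kwargs": {
  "linear": [
    [-0.006,-0.003,0],
    [-0.014,-0.008,0],
    [-0.022,-0.013,0],
    [-0.03,-0.018,0],
    [-0.032,-0.02,0.03],
    [-0.032,-0.02,0.065],
    [-0.032,-0.03,0.1],
    [-0.032,-0.06,0.13]
  ],
  "roll": [0,0,0,0,0,0,0,0]
}}

```text
clock: 12.8
tool_pos: [0.506, -0.1263, 0.1751]
eef_rot: [0.564, 0.825, -0.021, 0.01]
contact_force: [1.3, -0.4, 0.4]
opening: 0.002
```

Request:
{"fn": "carry_out", "kwargs": {
  "linear": [
    [-0.01,-0.035,0.02],
    [-0.02,-0.07,0.04],
    [-0.03,-0.105,0.06],
    [-0.04,-0.14,0.06],
    [-0.05,-0.175,0.06],
    [-0.05,-0.21,0.06],
    [-0.05,-0.21,0.06]
  ],
  "roll": [0,0,0,0,0,0,0]
}}

```text
clock: 13.38
tool_pos: [0.4527, -0.3455, 0.234]
eef_rot: [0.57, 0.821, -0.024, 0.011]
contact_force: [-0.1, -0.8, -1.3]
opening: 0.011
```

```bash
python3 pic.py 12
```

```text
13.4833 [ 0.45487309 -0.33788424  0.23459248] [ 0.56617259  0.82396115 -0.02094038  0.00990555] [-0.69327597  0.58403665  0.68104997]
```

View pics/s12.png

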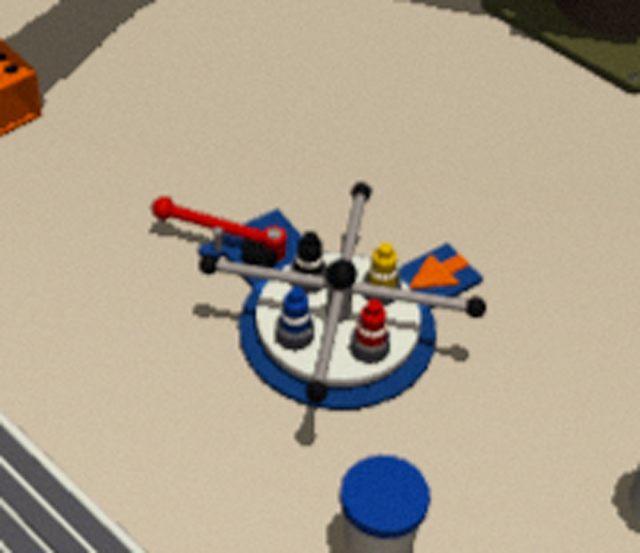

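View pics/t12.png

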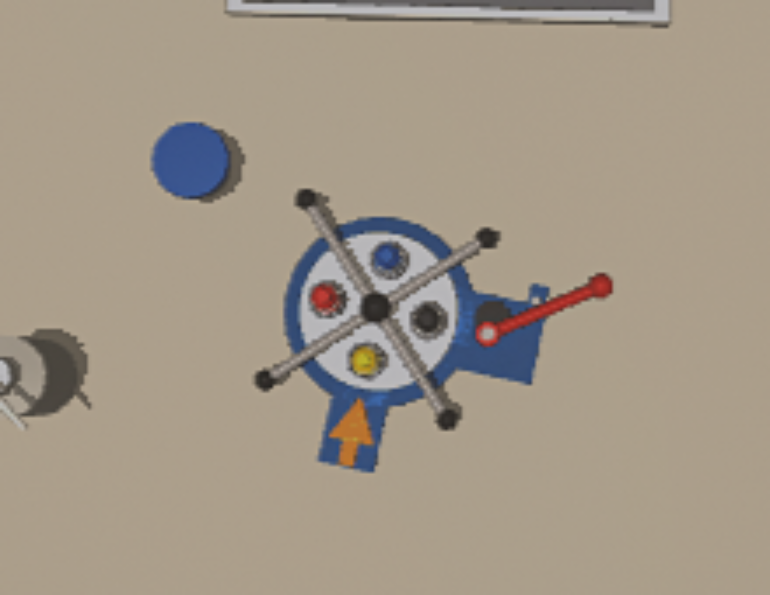

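```bash
python3 - <<'E'
from h import *
t=snapshot('top');T=lambda x,y:(180+(x+.5)/3.5-.5,140+(y+.5)/3.5-.5)
k=at_z(t,T(601,285.5),.026)
# hub top pixel (486,333) at z .035
for P in (np.array([.520,.0088]),at_z(t,T(486,333),.035)[:2]):
    a0=np.arctan2(-.0687-P[1],.4446-P[0]);d=k[:2]-P;a=np.arctan2(d[1],d[0]);print(P,k,np.hypot(*d),np.degrees([a0,a]),a-a0)
E
python3 ang.py 306,199.5 486,238 447,420 265,380
```

```text
[0.52   0.0088] [ 0.56423638 -0.08994712  0.026     ] 0.10820282628322812 [-134.21312248  -65.86874449] 1.1928344212569926
[0.52010439 0.01042893] [ 0.56423638 -0.08994712  0.026     ] 0.1096493727301313 [-133.65725723  -66.26651604] 1.176190319079859
306,199.5 0.1119 34.3 near spoke eq 124.3
486,238 0.1116 -55.86 near spoke eq 124.14
447,420 0.1124 -146.28 near spoke eq 123.72
265,380 0.1123 123.98 near spoke eq 123.98
```

```bash
python3 -c "
from plant import finish_job
print(finish_job())"
```

```text
the job is handed in; nothing more can be done
None
```

I turned the carousel about 53° clockwise by pushing its near spoke with the closed fingertips. Then I pushed the brake lever round to its stop pin, backed off, moved clear and handed the job in. `finish_job` gives no verdict, so what follows rests on my own last checks.

- **Yellow bottle:** it stands about 1° from the arrow line, which is roughly 1 mm at the bottle against the 8 mm allowed. The spoke angles read the same before and after braking (124.0° against a target of about 124.5°).
- **Brake lever:** it stopped moving under about 9 N of push, and both pictures show it lying against the pin. From the images I measured 1.18–1.19 rad of travel, slightly under the nominal 1.22 but above the 1.12 needed. I put the gap down to measurement error of about 2 mm, or to the lever not starting exactly at 0.
- **Everything else:** all four bottles are upright in their pockets. The cup and wash bottle look unmoved; the last pictures show only a corner of the tube rack, and the arm never came near it.
- **One failed move:** my first descent behind the lever was out of reach and stopped at 57 mm. The arm touched nothing, and I redid the move about 30 mm further out.

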